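# Change the sample on show in the parts-counter tray

### The job

In the T-shaped tray, put the red sample block on show: first slide the blue block out of the centre square (the one with the yellow tab) into the empty bay at the foot of the T, then slide the red block from its arm of the T into the centre square. Slide the blocks along the tray floor without lifting them, leave the white block in its place, and let go of everything.

Things in the scene. Friction and masses are not known exactly. Their poses are not given: they have to be found in the camera images.
- tray: Fixed T-shaped tray, grey walls, black floor. Origin: middle of the centre square, table level; x to the yellow tab beyond the far wall, y along the arms. Arm squares centred at y = +-87 mm, empty bay at x = -90 mm. Floor 4 mm, wall tops 18 mm above table. Lanes 86 mm wide (3 mm play each side); end walls' inner faces at y = +-131, x = -137 mm. Centre square's floor is yellow.
- blue_block_center (a point): Sample block: blue plastic base 80x80x14 mm; on its middle a bright steel plug: collar dia 38 mm from 14 to 20 mm above the underside, square head 24x24 mm from 20 to 54 mm, flats parallel to the base's sides; 0.2-0.4 kg. Point: block's middle, 27 mm above its underside (31 mm above table in the tray). Axes along the sides, z up. Starts in the centre square.
- red_block_center (a point): Sample block: red plastic base 80x80x14 mm; on its middle a brass plug: collar dia 38 mm from 14 to 20 mm above the underside, square head 24x24 mm from 20 to 54 mm, flats parallel to the base's sides; 0.2-0.4 kg. Point: block's middle, 27 mm above its underside (31 mm above table in the tray). Axes along the sides, z up. Starts in either arm. (A like green block on the table is not wanted.)
- white_block_center (a point): Sample block: white plastic base 80x80x14 mm; on its middle a dark steel plug: collar dia 38 mm from 14 to 20 mm above the underside, square head 24x24 mm from 20 to 54 mm, flats parallel to the base's sides; 0.2-0.4 kg. Point: block's middle, 27 mm above its underside (31 mm above table in the tray). Axes along the sides, z up. Starts in the arm opposite the red one, and stays there.
Not all that is in view belongs to the job. Leave any purple look-alike of the part that bears blue_block_center alone.

How it is judged:
On the way, in this order (a step that is already met when the one before it is completed fails the run):
1. the blue block lies in the bay, the red one not yet in the centre square (x of blue_block_center in the frame of tray between -0.105 and -0.07 m and y of blue_block_center in the frame of tray between -0.015 and 0.015 m and not (horizontal distance between red_block_center and tray below 0.015 m)), for 0.2 s.
2. the red block lies in the centre square, the blue one still in the bay (x of blue_block_center in the frame of tray between -0.105 and -0.07 m and y of blue_block_center in the frame of tray between -0.015 and 0.015 m and horizontal distance between red_block_center and tray below 0.015 m), for 0.2 s.
At the end, for the whole second after the job is handed in: The red block is within 15 mm of the middle of the centre square; the blue block is in the bay, 70 to 105 mm from that middle and within 15 mm of the bay's middle line; the white block is within 20 mm of where it began; all three lie on the tray floor (raised less than 5 mm) (all of step 2 and distance of white_block_center from where it was at the start of the episode below 0.02 m and z of each of blue_block_center, red_block_center, white_block_center in the frame of tray below 0.036 m); the robot touches nothing.
It fails at once if a block is lifted more than 10 mm off the tray floor (z of any of blue_block_center, red_block_center, white_block_center in the frame of tray above 0.041 m).
It fails at once if the white block is shifted more than 20 mm (distance of white_block_center from where it was at the start of the episode above 0.02 m).
It also fails if it takes over 42 s, if anything falls off the work surface, if the arm or the gripper's body presses on something with over 40 N, if the wrist force passes 120 N, or if a joint passes its speed limit or range.

### The arm

A 7-joint arm with a two-finger parallel gripper is mounted at the origin on the work surface. World frame = base frame: x ahead of the robot, y to its left, z up, the work surface at z = 0. Lengths are in m, angles in rad, forces in N, time in s.
With the tool pointing down it reaches from about 0.425 to 0.925 m from the base axis. Payload 6.8 kg.
Tool frame: the origin (TCP) lies on the front face of the gripper's body, between the roots of the fingers; the fingertips stand 73 mm ahead of it and the grasp point (between the pads) lies 54 mm ahead of it (env.nose_length is the distance from the TCP to the fingertips, in m); z points along the fingers, y is the line along which they close (so a half turn about z gives the same grasp; the last joint's range is limited). The gripper opens to 85 mm and grips with 20 to 120 N. Pads are 22 mm wide; open, the fingers measure 114 mm over their backs; the gripper's body (76 mm by 85 mm) begins 54 mm behind the grasp point. The pads swing forward as they close: fully open they stand 13 mm farther back than shut.
Start: joints at [-1.343, 0.477, 0.022, 1.555, -0.011, 1.109, -0.083], TCP at [0.222, 0.637, 0.304] pointing down, gripper open.
Joint ranges: [-2.96, 2.96], [-0.34, 2.1], [-1.41, 1.46], [0.24, 2.44], [-1.37, 4.51], [0.17, 1.92], [-2.96, 2.96]. Speed limits (rad/s): [2.39, 2.39, 3.14, 3.14, 3.14, 3.14, 3.14].

### API

Orientations are given as a unit quaternion [w, x, y, z].
In Python, from cell import env, kin, camera, calibration, job gives the robot as it stands. The module is installed in compiled form; this text tells all that it offers. Calls block until the motion is done:
- env.reach(position, orientation): joint-space move of the TCP to a pose.
- env.movel(position, velocity=0.15, rot=None, stop_force=None): straight line of the TCP; rot=None keeps the orientation; velocity is the mean speed in m/s. With stop_force (N) it stops when the force on the tool has changed by that much, and returns True; else False.
- env.goto_joints(angles): joint-space move.
- env.grip(opening, f_grip=None): finger opening in m; f_grip is the grip in N (None keeps the last); returns when the fingers have stopped.
- env.dwell(seconds).
- kin.inverse_kinematics(position, orientation): joint angles nearest the present ones, or None.
- env.get_state(): the state.
- camera(name): name is "side" or "top" or "wrist"; returns (picture, depth): 420x560x3 uint8, blue, green, red; 420x560 float32, m along the optical axis (not along the pixel's ray), 0 where there is no reading.
- calibration(name): a dict with "fx", "fy", "cx", "cy" (pixels), "rvec" (rotation vector, rad) and "tvec" (3), from world to camera coordinates, as OpenCV has them. Camera axes: x right, y down, z forward; pixel columns grow to the right and rows downward; lengths in m; the calibration is good to about 2 mm. A picture is of the moment at which its call begins: read the wrist's pose just before it. calibration takes no time and is no camera call; for the wrist camera it gives the pose at the moment of the call.
A pose or a line that the arm cannot do raises env.PlanningError and nothing moves.
- job.job_done(): hands the job in; it is judged then, once.
The state is a dict: "time": time; "qpos": joint angles; "joint_velocities": joint speeds; "joint_torque": joint torques, N m; "tcp_pos": TCP position; "orientation": TCP orientation; "force": force on the tool from outside, world axes, zero at the start; "torque": the same for the moment, N m; "opening": finger opening in m; "gripper_force": force on a finger pad.
Only numpy, scipy, OpenCV 4.12 (cv2) and the standard library are available. Lean on these libraries where they do the work, as an engineer would, in place of code of your own. Each camera call takes 0.05 s, during which the arm holds its last target. There are 200 camera calls.

## Working session

There is one attempt and no reset: what is moved stays moved. The work goes in short steps, each a Python script; the robot and the scene stay as the last script left them, time stands still between calls to the robot, and variables do not carry over. Pictures are saved under pics/ and viewed, at most 10 in all, crops included, and the job is handed in when it is done.

```bash
mkdir -p pics
python3 - <<'E'
from cell import env,camera,calibration
import cv2,numpy as np
for n in("top","side"):
    p,d=camera(n);cv2.imwrite(f"pics/{n}0.png",p);np.save(f"{n}0.npy",d);c=calibration(n);print(n,c)
print(env.get_state()["time"],env.get_state()["orientation"])
E
```

```text
top {'fx': 517.3111226438681, 'fy': 517.3111226438681, 'cx': 277.84849240699145, 'cy': 204.23062950611666, 'rvec': array([ 2.22039403, -2.20646106,  0.09899409]), 'tvec': array([0.0131099 , 0.64759975, 0.95058124])}
side {'fx': 487.12213230316075, 'fy': 487.12213230316075, 'cx': 277.2879817781003, 'cy': 207.24745567182123, 'rvec': array([ 0.0825461 , -2.86518436,  1.25332288]), 'tvec': array([0.65526525, 0.03103381, 0.98774557])}
0.1 [-7.44104298e-05  1.67108612e-01  9.85938142e-01 -8.28947045e-04]
```

View pics/top0.png

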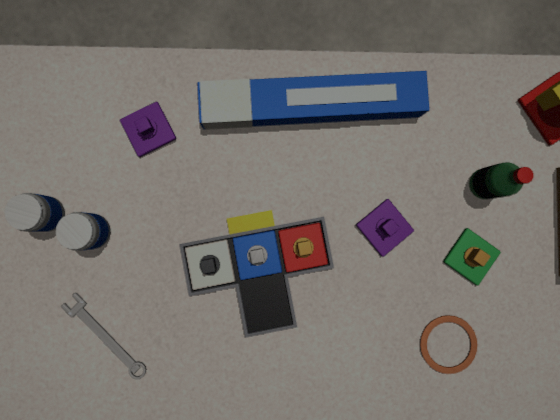

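The top view shows the T-tray with white at (209,265), blue at (257,256), red at (304,247), the empty bay at (266,303) and the yellow tab at (251,222).

```bash
cat > h.py <<'E'
import cv2,numpy as np
from cell import env,kin,camera,calibration,job
ROI=(slice(200,345),slice(170,340))
def ray(uv,z,c):
    R=cv2.Rodrigues(c["rvec"])[0];o=-R.T@c["tvec"]
    d=R.T@np.array([(uv[0]-c["cx"])/c["fx"],(uv[1]-c["cy"])/c["fy"],1.])
    return (o+d*(z-o[2])/d[2])[:2]
def find(p,c):
    """base centres at z=0.018 and plug-head tops are left inside by hole filling"""
    hsv=cv2.cvtColor(p,cv2.COLOR_BGR2HSV);H,S,V=cv2.split(hsv);out={}
    roi=np.zeros(H.shape,np.uint8);roi[ROI]=1
    M={"blue":(H>100)&(H<125)&(S>130),"red":((H<6)|(H>172))&(S>150),"white":(S<60)&(V>140),
       "tab":(H>24)&(H<34)&(S>130),"floor":(V<45)}
    for k,m in M.items():
        m=cv2.morphologyEx((m*roi).astype(np.uint8),cv2.MORPH_OPEN,np.ones((3,3)))
        cs=cv2.findContours(m,cv2.RETR_EXTERNAL,cv2.CHAIN_APPROX_NONE)[0]
        if k=="white": cs=[q for q in cs if cv2.contourArea(q)<3500 and 195<cv2.boundingRect(q)[0]+cv2.boundingRect(q)[2]/2<225]
        if not cs: continue
        q=max(cs,key=cv2.contourArea)
        z={"tab":.004,"floor":.004}.get(k,.018)
        w=np.array([ray(a,z,c) for a in q[:,0].astype(float)],np.float32)
        (cc,sz,ang)=cv2.minAreaRect(w*1000)
        out[k]=(np.array(cc)/1000,np.round(sz,1),round(ang,1))
    return out
E
python3 - <<'E'
from h import *
p=cv2.imread("pics/top0.png");c=calibration("top")
for k,v in find(p,c).items():print(k,v)
E
```

```text
blue (array([0.55363043, 0.05566177]), array([80.6, 80.2]), 11.2)
red (array([ 0.56844232, -0.02981208]), array([80.8, 81. ]), 11.4)
tab (array([0.61459961, 0.06892635]), array([29.3, 85.5]), 11.2)
floor (array([0.50435199, 0.04692081]), array([181.2,  94.9]), 11.6)
```

View pics/side0.png

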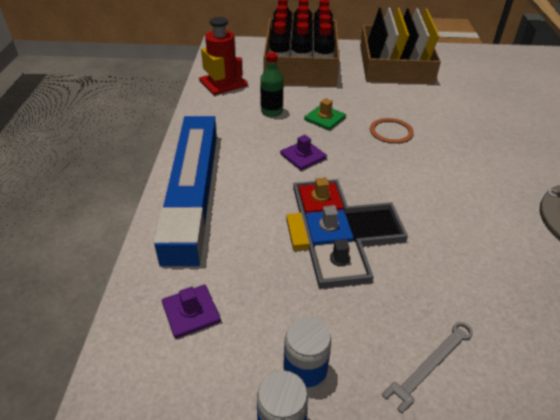

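Run:
```python
from h import *
p=cv2.imread("pics/top0.png");c=calibration("top")
V=p.max(2);m=np.zeros(V.shape,np.uint8);m[283:,230:310]=(V<45)[283:,230:310]
m=cv2.morphologyEx(m,cv2.MORPH_OPEN,np.ones((3,3)))
cs=cv2.findContours(m,0,1)[0];q=max(cs,key=cv2.contourArea)
w=np.array([ray(a,.004,c) for a in q[:,0].astype(float)],np.float32)
a=np.radians(11.3);R=np.array([[np.cos(a),-np.sin(a)],[np.sin(a),np.cos(a)]])
b=np.array([.55363,.05566]);L=(w-b)@R
print("bay floor in blue frame: min",np.percentile(L,2,axis=0),"max",np.percentile(L,98,axis=0))
# white base by local threshold
m=((V>130)&(p.min(2)>100)).astype(np.uint8);k=np.zeros_like(m);k[236:296,182:238]=1
n,lab,st,cen=cv2.connectedComponentsWithStats(m*k)
i=lab[285,215];w=np.array([ray(x,.018,c) for x in np.argwhere(lab==i)[:,::-1].astype(float)],np.float32)
r=cv2.minAreaRect(w*1000);print(r,(np.array(r[0])/1000-b)@R,(np.array([.56844,-.02981])-b)@R)
# heads (top z .058)
for uv in [(257,257),(305,249)]: print(ray(uv,.058,c))
```

```text
bay floor in blue frame: min [-0.14006331 -0.04151426] max [-0.04788864  0.04376629]
((638.146484375, -4.03936767578125), (798.5590209960938, 1066.5723876953125), 1.2951682806015015) [ 0.07118024 -0.07510275] [-0.00222461 -0.0867151 ]
[0.55120266 0.05532165]
[ 0.56571355 -0.0301541 ]
```

```bash
cat >> h.py <<'E'
A=np.radians(11.3);RT=np.array([[np.cos(A),-np.sin(A)],[np.sin(A),np.cos(A)]])
B=np.array([.55363,.05566]);O=B+RT@[-.002,.001]   # tray origin
def W(x,y,z): return np.r_[O+RT@[x,y],z]
def quat(yaw):
    """tool down, tool y axis along world heading yaw"""
    from scipy.spatial.transform import Rotation as Ro
    y=np.array([np.cos(yaw),np.sin(yaw),0]);z=np.array([0,0,-1.]);x=np.cross(y,z)
    q=Ro.from_matrix(np.c_[x,y,z]).as_quat();return q[[3,0,1,2]]
def best(pos,yaw):
    """of the two equivalent half turns, the one with the smaller last-joint value"""
    c=[(abs(s[6]),quat(w)) for w in (yaw,yaw+np.pi) if (s:=kin.inverse_kinematics(pos,quat(w))) is not None]
    return min(c,key=lambda t:t[0])[1]
def st(n=""):
    s=env.get_state();L=(s["tcp_pos"][:2]-O)@RT
    print(n,"t %.2f"%s["time"],"tray xy",L.round(4),"z %.4f"%s["tcp_pos"][2],"F",np.round(s["force"],1),"open %.4f"%s["opening"],"gf",np.round(s["gripper_force"],1))
ZG=.030+.073
E
python3 - <<'E'
from h import *
b=(B-O)@RT
up=W(*b,.19);q=best(up,A)
env.reach(up,q);env.grip(.05,20);st("above")
print(env.movel(W(*b,ZG),.1,stop_force=12));st("down")
p,d=camera("side");cv2.imwrite("pics/side1.png",cv2.resize(p[120:320,220:440],None,fx=2.5,fy=2.5))
E
```

```text
above t 2.96 tray xy [ 0.002  -0.0009] z 0.1900 F [-0.8  0.6  0.2] open 0.0499 gf 0.0
False
down t 3.98 tray xy [ 0.0024 -0.0011] z 0.1035 F [-0.6 -0.2 -0.3] open 0.0497 gf 0.0
```

View pics/side1.png

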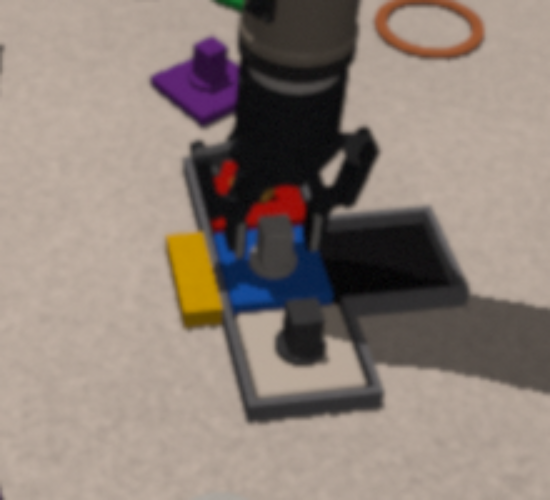

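The fingers stand on either side of the blue block's head, at (240,235) and (315,235) with the head at (275,245). Grip and slide.

Run:
```python
from h import *
b=(B-O)@RT
env.grip(.0,25);st("grip")
if .02<env.get_state()["opening"]<.03:
    x0=((env.get_state()["tcp_pos"][:2]-O)@RT)
    print(env.movel(W(-.045,0,ZG),.06,stop_force=30));st("half")
    print(env.movel(W(-.088,0,ZG),.06,stop_force=30));st("end")
p,d=camera("top");cv2.imwrite("pics/top1.png",cv2.resize(p[200:350,160:350],None,fx=3,fy=3))
```

```text
grip t 4.37 tray xy [ 0.0022 -0.001 ] z 0.1036 F [-1.3 -0.3  6.3] open 0.0236 gf 26.5
False
half t 5.30 tray xy [-0.045  -0.0001] z 0.1036 F [1.9 0.1 8. ] open 0.0236 gf 26.8
False
end t 6.17 tray xy [-0.0878 -0.0001] z 0.1035 F [3.2 0.5 8.7] open 0.0232 gf 26.8
```

View pics/top1.png

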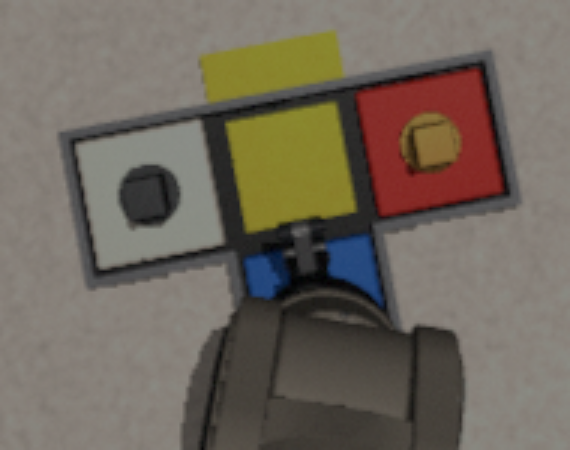

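Blue is in the bay (its front edge at row ~240). The yellow centre square, centred about (290,165), is clear and red sits at (432,142). Release, re-measure, and grip red.

Run:
```python
from h import *
env.grip(.05);s=env.get_state()
env.movel(np.r_[s["tcp_pos"][:2],.19],.15);st("up")
p,d=camera("top");c=calibration("top");f=find(p,c)
for k in f: print(k,((f[k][0]-O)@RT).round(4),f[k][1:])
r=(f["red"][0]-O)@RT if "red" in f else np.array([0,-.0857])
up=W(*r,.19);q=best(up,A+np.pi/2)
env.reach(up,q);st("above red")
print(env.movel(W(*r,ZG),.1,stop_force=12));st("down")
env.grip(0,25);st("grip")
p,d=camera("side");cv2.imwrite("pics/side2.png",cv2.resize(p[120:320,220:440],None,fx=2.5,fy=2.5))
```

```text
up t 7.33 tray xy [-0.0895  0.0003] z 0.1895 F [-0.3 -0.5 -0.4] open 0.0498 gf 0.0
blue [-0.0757 -0.0238] (array([56.2, 34.3]), 11.0)
red [-0.0001 -0.0877] (array([81.2, 81. ]), 11.4)
white [0.0303 0.0611] (array([11.1,  7.4]), 0.6)
tab [ 0.0002 -0.    ] (array([71.1, 71.7]), 10.9)
floor [-0.0985 -0.0021] (array([99.3, 55.7]), 89.9)
above red t 8.41 tray xy [-0.0007 -0.0874] z 0.1892 F [-0.6  0.4 -0.2] open 0.0501 gf 0.0
False
down t 9.43 tray xy [ 0.0003 -0.088 ] z 0.1035 F [-0.4 -0.3  0.5] open 0.0497 gf 0.0
grip t 9.77 tray xy [ 0.0003 -0.0876] z 0.1036 F [-1.7  2.   4.9] open 0.0236 gf 25.9
```

View pics/side2.png

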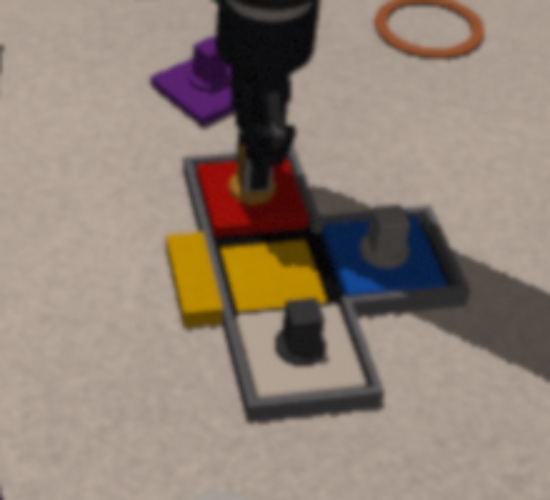

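The tray origin estimate is confirmed: the yellow floor's centre lies within 0.2 mm of it. Blue is in the bay at (385,255) and the red head at (255,180) is gripped.

Run:
```python
from h import *
print(env.movel(W(0,-.001,ZG),.06,stop_force=30));st("slid")
env.dwell(.3);env.grip(.05);st("open");s=env.get_state()
env.movel(np.r_[s["tcp_pos"][:2],.2],.15)
env.movel(W(.0,-.25,.3),.2);st("away")
p,d=camera("top");c=calibration("top");f=find(p,c)
for k in ("blue","red"): 
    if k in f: print(k,((f[k][0]-O)@RT).round(4),f[k][1:])
cv2.imwrite("pics/top2.png",cv2.resize(p[200:350,160:350],None,fx=3,fy=3))
```

```text
False
slid t 11.41 tray xy [ 0.0005 -0.0026] z 0.1037 F [ 1.7 -5.   5.6] open 0.0237 gf 25.8
open t 12.08 tray xy [-0.0002 -0.0004] z 0.1027 F [-1.   0.7  0.1] open 0.0498 gf 0.0
away t 14.38 tray xy [ 2.000e-04 -2.488e-01] z 0.2994 F [ 0.1 -0.7 -0.7] open 0.0501 gf 0.0
blue [-0.0875 -0.0005] (array([80.6, 81. ]), 11.1)
red [ 0.0003 -0.0028] (array([80.9, 79.6]), 11.2)
```

View pics/top2.png

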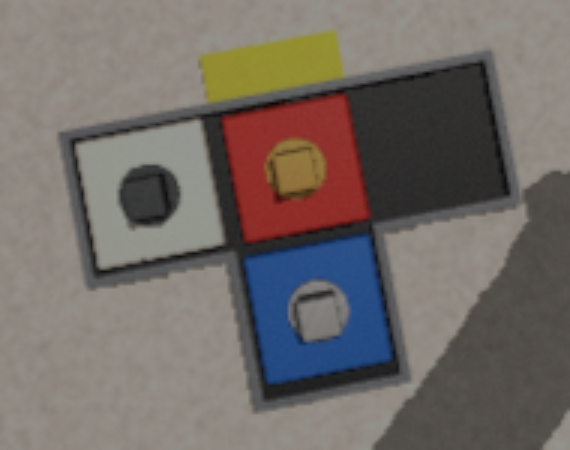

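Red is in the centre (295,168), blue in the bay (320,312), white has not moved (150,193), and the arm is clear.

```bash
python3 -c "
from cell import job
print(job.job_done())"
```

```text
the job is handed in; nothing more can be done
None
```

The job is handed in: the last top picture puts red about 3 mm from the middle of the centre square and blue 87.5 mm down the bay, with white looking unmoved and the arm clear at about 14 s; the hand-in returned no verdict.

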